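# Sort moulded parts into their sample-marked boxes

### The arm

A 6-joint arm with a two-finger parallel gripper is mounted at the origin on the work surface. World frame = base frame: x ahead of the robot, y to its left, z up, the work surface at z = 0. Lengths are in m, angles in rad, forces in N, time in s.
With the tool pointing down it reaches from about 0.375 to 0.975 m from the base axis. Payload 3.8 kg.
Tool frame: the origin (TCP) lies midway between the tips of the shut fingers; the grasp point (between the pads) lies 19 mm behind it; x points along the fingers, y is the direction in which the jaws open and shut, and the axes are right-handed (so a half turn about x gives the same grasp; the last joint's range is limited). The gripper opens to 88 mm and grips with 3 to 60 N. Pads are 18 mm wide; open, the fingers measure 123 mm over their backs; the gripper's body (75 mm by 187 mm) begins 45 mm behind the grasp point.
Start: joints at [-1.217, 0.264, 1.604, -0, 1.274, -0.037], TCP at [0.257, -0.624, 0.239] pointing down, gripper open.
Joint ranges: [-2.63, 2.63], [-0.94, 2.18], [0.31, 2.57], [-1.31, 4.45], [0, 2.66], [-2.55, 2.55]. Speed limits (rad/s): [2.57, 2.57, 3.14, 3.14, 3.14, 3.14].

### API

Orientations are given as a rotation vector (axis times angle).
In Python, from cell import manip, inverse_kinematics, cams, order gives the robot as it stands. Calls block until the motion is done:
- manip.move_pose(position, orientation): joint-space move of the TCP to a pose.
- manip.move_linear(position, rate=0.15, rot=None): straight line of the TCP; rot=None keeps the orientation; rate is the mean speed in m/s.
- manip.set_joints(angles): joint-space move.
- manip.set_gripper(opening, force=None): finger opening in m; force is the grip in N (None keeps the last); returns when the fingers have stopped.
- manip.dwell(seconds).
- inverse_kinematics(position, orientation): joint angles nearest the present ones, or None.
- manip.state(): the state.
- cams.capture(name): name is "scene" or "top"; returns a dict with "image" (480x640x3 uint8, blue, green, red), "z_map" (480x640 float32, m along the optical axis (not along the pixel's ray), 0 where there is no reading), "intrinsics" (3x3 intrinsics, pixels), "position" and "orientation" of the camera in the world. Camera axes: x right, y down, z forward; pixel columns grow to the right and rows downward; lengths in m; the calibration is good to about 2 mm. A picture is of the moment at which its call begins.
A pose or a line that the arm cannot do raises manip.IKError and nothing moves.
- order.close_job(): hands the job in, once; it reports no verdict.
The state is a dict: "clock": time; "joint_pos": joint angles; "joint_velocities": joint speeds; "tau": joint torques, N m; "tool_pos": TCP position; "tcp_rot": TCP orientation; "contact_force": force on the tool from outside, world axes, zero at the start; "moment": the same for the moment, N m; "gripper_width": finger opening in m.
Only numpy, scipy, OpenCV 4.12 (cv2) and the standard library are available. Lean on these libraries where they do the work, as an engineer would, in place of code of your own. Each camera call takes 0.05 s, during which the arm holds its last target.

### The job

Sort the five loose white mouldings lying on the bench (two round caps, two oblong housings, one H-shaped bracket) by kind into the three blue boxes that have a fixed sample of their kind on a black ledge outside them. Set each part down flat and upright on the floor of a bay, in the middle, one part to a bay; either bay of the right box will do. Leave the steel weight and the black timer where they are.

Things in the scene. Friction and masses are not known exactly. Their poses are not given: they have to be found in the camera images.
- cap_a_mid (a point): white round plastic cap, standing upright: 40 mm diameter, body 30 mm high, with a grey disc and a 12 mm wide, 6 mm high nipple in the middle of its top. The point lies on its axis, 15 mm above its underside; z is up. About 35 g, loose; a twin of the other cap.
- cap_b_mid (a point): white round plastic cap, standing upright: 40 mm diameter, body 30 mm high, with a grey disc and a 12 mm wide, 6 mm high nipple in the middle of its top. The point lies on its axis, 15 mm above its underside; z is up. About 35 g, loose; a twin of the other cap.
- housing_a_mid (a point): white oblong plastic housing lying flat: 56 mm long (its x) by 32 mm wide (its y) by 30 mm high, a grey window panel on top. The point is its centre, 15 mm above its underside; z is up. About 35 g, loose; a twin of the other housing.
- housing_b_mid (a point): white oblong plastic housing lying flat: 56 mm long (its x) by 32 mm wide (its y) by 30 mm high, a grey window panel on top. The point is its centre, 15 mm above its underside; z is up. About 35 g, loose; a twin of the other housing.
- bracket_mid (a point): white plastic bracket, H-shaped seen from above, lying flat: 70 mm long (its x), 30 mm high all over; a straight web 14 mm thick (across its y) and 54 mm long between two end flanges, each 8 mm thick and 36 mm wide (y). The point is its centre, in the web, 15 mm above its underside; z up. About 35 g, loose; grip it across the web.
- box_cap: blue open box, black-lined, fixed to the bench, 118 (x) by 188 (y) by 22 mm, walls and floor 4 mm. A middle wall makes two bays, each 110 (x) by 88 (y) mm inside, middles at y = +46 and -46 mm, x = 0. Origin: centre of its underside, at bench height; z up. A black ledge outside its +x wall (88 mm from origin, away from the robot) bears a fixed white sample, top 36 to 42 mm above bench: a round cap.
- box_housing: blue open box, black-lined, fixed to the bench, 118 (x) by 188 (y) by 22 mm, walls and floor 4 mm. A middle wall makes two bays, each 110 (x) by 88 (y) mm inside, middles at y = +46 and -46 mm, x = 0. Origin: centre of its underside, at bench height; z up. A black ledge outside its +x wall (88 mm from origin, away from the robot) bears a fixed white sample, top 36 to 42 mm above bench: an oblong housing.
- box_bracket: blue open box, black-lined, fixed to the bench, 118 (x) by 188 (y) by 22 mm, walls and floor 4 mm. A middle wall makes two bays, each 110 (x) by 88 (y) mm inside, middles at y = +46 and -46 mm, x = 0. Origin: centre of its underside, at bench height; z up. A black ledge outside its +x wall (88 mm from origin, away from the robot) bears a fixed white sample, top 36 to 42 mm above bench: an H-shaped bracket.
- weight: loose steel check weight, upright, 32 mm diameter and 44 mm high with a narrow neck, 200 g; stands among the parts, not to be moved. Origin at the centre of its underside.
- timer: loose black bench timer lying flat, 46 by 60 mm, 18 mm high, with a green display strip; lies among the parts, not to be moved. Origin at the centre of its underside.
Mind the look-alikes: they are no part of the job. What is shaped like the part that bears bracket_mid but red is not meant.

How it is judged:
By the outcome, as a careful person would: the job done as asked, in the order asked, and still so for the second after the job is handed in, with the robot touching nothing.
It also fails if it takes over 115 s, if anything falls off the work surface, if the arm or the gripper's body presses on something with over 40 N, if the wrist force passes 120 N, or if a joint passes its speed limit or range.

## Working session

There is one attempt and no reset: what is moved stays moved. The work goes in short steps, each a Python script; the robot and the scene stay as the last script left them, time stands still between calls to the robot, and variables do not carry over. Pictures are saved under pics/ and viewed, and the job is handed in when it is done.

```bash
ls; mkdir -p pics; python3 - <<'E'
from cell import manip,cams
import cv2,numpy as np
for n in("scene","top"):
    c=cams.capture(n); cv2.imwrite(f"pics/{n}0.png",c["image"]); np.savez(f"{n}0.npz",**c)
    print(n,c["position"],c["orientation"],c["intrinsics"])
s=manip.state();print(s["clock"],s["tool_pos"],s["tcp_rot"],s["gripper_width"])
E
```

```text
pics
scene [1.02694976 0.34708324 1.03093163] [-1.48932589 -2.30330527  0.71022185] [[611.00656189   0.         321.86857902]
 [  0.         611.00656189 237.36124914]
 [  0.           0.           1.        ]]
top [0.13611946 0.03403818 1.43639631] [-2.11171988  2.10103544 -0.21779543] [[562.52245423   0.         324.1694047 ]
 [  0.         562.52245423 238.12681773]
 [  0.           0.           1.        ]]
0.1 [ 0.25688645 -0.62351127  0.2375005 ] [ 2.00756577  0.3994713  -2.00827023] 0.08810623190669178
```

View pics/scene0.png

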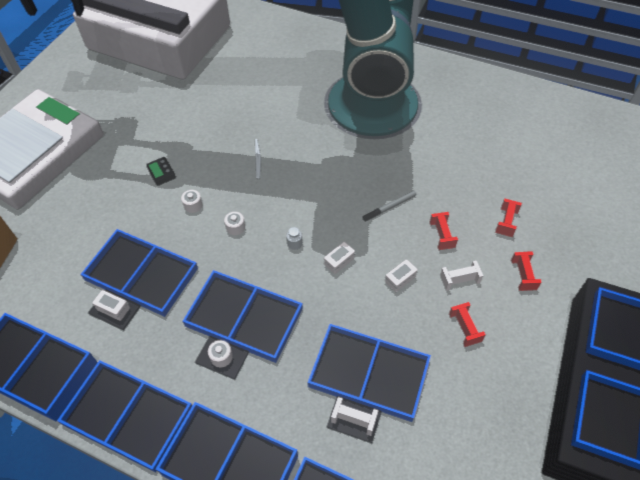

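View pics/top0.png

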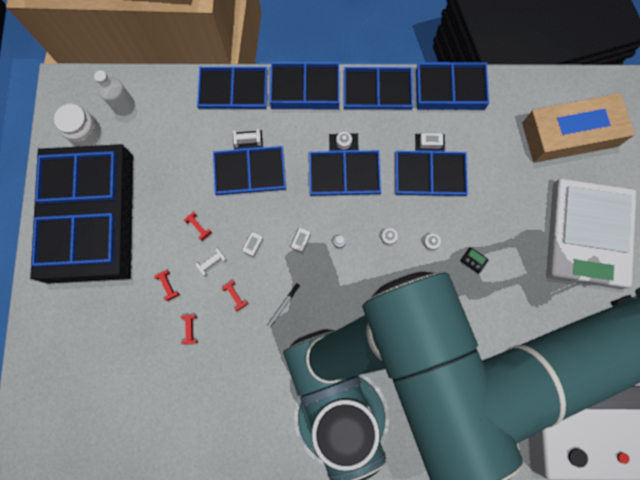

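Scene view: loose caps near (191,199) and (234,221), weight (294,236), housings (340,256) and (402,273), white bracket (462,275) among the red ones. Boxes from left to right: housing, cap, bracket. I'll localise everything with both cameras.

```bash
cat > h.py <<'E'
import numpy as np,cv2
from scipy.spatial.transform import Rotation as R
def cloud(c):
    K=c["intrinsics"];z=c["z_map"];v,u=np.mgrid[:480,:640]
    p=np.stack([(u-K[0,2])/K[0,0]*z,(v-K[1,2])/K[1,1]*z,z],-1)
    return p@R.from_rotvec(c["orientation"]).as_matrix().T+c["position"]
def atz(c,uv,h):
    K=c["intrinsics"];d=np.array([(uv[0]-K[0,2])/K[0,0],(uv[1]-K[1,2])/K[1,1],1])
    d=R.from_rotvec(c["orientation"]).as_matrix()@d
    return c["position"]+d*(h-c["position"][2])/d[2]
def proj(c,p):
    q=R.from_rotvec(c["orientation"]).as_matrix().T@(np.asarray(p,float)-c["position"])
    return (c["intrinsics"]@(q/q[2]))[:2]
def ortho(c,h,x0,x1,y0,y1,s=1000):
    # rectified plane z=h, up=+x, left=+y
    w=int((y1-y0)*s);hh=int((x1-x0)*s)
    pw=[(x1,y1),(x1,y0),(x0,y0),(x0,y1)]
    src=np.float32([proj(c,(a,b,h)) for a,b in pw])
    M=cv2.getPerspectiveTransform(src,np.float32([(0,0),(w,0),(w,hh),(0,hh)]))
    return cv2.warpPerspective(c["image"],M,(w,hh),flags=cv2.INTER_CUBIC)
E
python3 - <<'E'
from h import *
np.set_printoptions(precision=4,suppress=True)
for n in("scene","top"):
    c=dict(np.load(f"{n}0.npz")); P=cloud(c); print(n)
    bench=(np.abs(P[...,2])<.015)&(P[...,0]>.4)&(P[...,0]<.7)&(np.abs(P[...,1])<.4)
    print(" bench z",np.median(P[bench][:,2]),P[bench][:,2].std())
    roi=(P[...,2]>.014)&(P[...,2]<.06)&(P[...,0]>.33)&(P[...,0]<.9)&(np.abs(P[...,1])<.45)
    k,l,st,ce=cv2.connectedComponentsWithStats(roi.astype(np.uint8))
    for i in range(1,k):
        if st[i,4]<40: continue
        q=P[l==i]; t=q[q[:,2]>np.percentile(q[:,2],80)-.006]
        b=cv2.minAreaRect((q[:,:2]*1000).astype(np.float32))
        print(ce[i].round(),st[i,4],"top z",np.median(t[:,2]).round(4),"med",np.median(t[:,:2],0),"rect",np.round(b[0]),np.round(b[1]),round(b[2]),"bgr",c["image"][l==i].mean(0).round())
    cv2.imwrite(f"pics/o_{n}.png",ortho(c,.03,.35,.65,-.35,.45))
E
```

```text
scene
 bench z 0.0005190749583121601 0.003470501921015313
[159. 169.] 415 top z 0.0177 med [ 0.3922 -0.3393] rect [ 391. -341.] [62. 46.] 55 bgr [71. 82. 62.]
[191. 199.] 297 top z 0.0298 med [ 0.4395 -0.2307] rect [ 438. -232.] [40. 41.] 74 bgr [176. 173. 172.]
[234. 221.] 320 top z 0.0294 med [ 0.4529 -0.121 ] rect [ 451. -122.] [40. 39.] 3 bgr [179. 175. 175.]
[293. 236.] 239 top z 0.0433 med [0.438  0.0061] rect [439.   7.] [29. 30.] 23 bgr [167. 161. 154.]
[138. 270.] 1225 top z 0.0207 med [ 0.627 -0.237] rect [ 624. -238.] [193. 121.] 89 bgr [166.  92.  58.]
[339. 256.] 500 top z 0.0292 med [0.4427 0.1058] rect [441. 106.] [34. 58.] 67 bgr [179. 176. 175.]
[401. 274.] 518 top z 0.0292 med [0.4313 0.2293] rect [430. 229.] [34. 58.] 64 bgr [184. 181. 180.]
[461. 273.] 499 top z 0.0286 med [0.3825 0.3342] rect [382. 334.] [38. 71.] 38 bgr [186. 183. 184.]
[242. 314.] 1233 top z 0.0207 med [ 0.6319 -0.0082] rect [624.  -9.] [121. 191.] 2 bgr [179. 101.  64.]
[524. 279.] 79 top z 0.0276 med [0.3426 0.4462] rect [346. 446.] [ 9. 31.] 89 bgr [ 61.  61. 148.]
[110. 304.] 620 top z 0.03
[... 1968 characters left out ...]
 240.] 281 top z 0.0287 med [0.4374 0.1035] rect [436. 104.] [33. 57.] 66 bgr [175. 173. 172.]
[390. 236.] 197 top z 0.0294 med [ 0.4468 -0.1237] rect [ 446. -124.] [38. 38.] 30 bgr [178. 175. 175.]
[253. 244.] 289 top z 0.0294 med [0.4244 0.2279] rect [426. 228.] [34. 57.] 63 bgr [177. 174. 173.]
[340. 241.] 131 top z 0.0412 med [0.433 0.004] rect [433.   5.] [32. 28.] 1 bgr [176. 172. 167.]
[432. 241.] 200 top z 0.0294 med [ 0.4331 -0.233 ] rect [ 434. -233.] [38. 40.] 45 bgr [177. 174. 173.]
[210. 262.] 241 top z 0.0286 med [0.3769 0.3341] rect [378. 333.] [37. 70.] 38 bgr [186. 183. 184.]
[475. 260.] 329 top z 0.0175 med [ 0.3871 -0.3413] rect [ 387. -341.] [59. 46.] 54 bgr [64. 75. 56.]
```

View pics/o_scene.png

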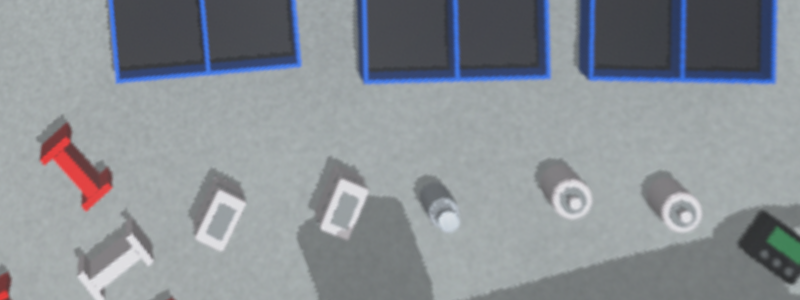

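View pics/o_top.png

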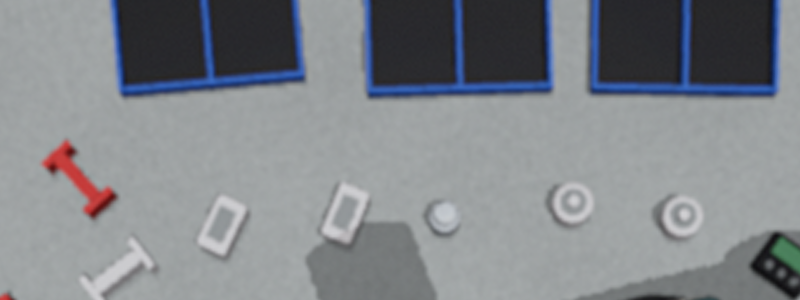

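The two cameras agree to about 4 mm in x, so I average them. Heights (29, 35 and 20 mm) and sizes match what was given. I'll start with the cap beside the timer.

```bash
cat > pp.py <<'E'
from h import *
from cell import manip,cams,inverse_kinematics
def rot(yaw):
    x=np.array([0,0,-1.]);y=np.array([np.cos(yaw),np.sin(yaw),0]);return R.from_matrix(np.stack([x,y,np.cross(x,y)],1)).as_rotvec()
def best(p,yaw):
    j0=np.array(manip.state()["joint_pos"]);c=[]
    for k in(0,np.pi):
        j=inverse_kinematics(p,rot(yaw+k))
        if j is not None:c.append((np.abs(np.array(j)-j0).max(),rot(yaw+k)))
    assert c; return min(c,key=lambda t:t[0])[1]
BOX=dict(cap=(.6225,-.0095,1.8),housing=(.6225,-.2385,-1.),bracket=(.629,.245,5.2))
def bay(k,s):
    x,y,a=BOX[k];a=np.radians(a);return np.array([x-np.sin(a)*.046*s,y+np.cos(a)*.046*s]),a
def rep(t):
    s=manip.state();print(t,round(s["clock"],2),np.round(s["tool_pos"],4),"w",round(s["gripper_width"],4),"F",np.round(s["contact_force"],1),flush=True)
def pick(xy,jyaw,opn,force=15,zp=.005,H=.11):
    r=best([*xy,H],jyaw); manip.set_gripper(opn)
    manip.move_pose([*xy,H],r); rep("above")
    manip.move_linear([*xy,zp],rate=.12); rep("down")
    manip.set_gripper(0.0,force); rep("grip")
    manip.move_linear([*xy,H],rate=.15); rep("lift")
def place(xy,jyaw,opn,zp=.0098,H=.11):
    r=best([*xy,H],jyaw)
    manip.move_pose([*xy,H],r); rep("over")
    manip.move_linear([*xy,.03],rate=.15); manip.move_linear([*xy,zp],rate=.05); rep("set")
    manip.set_gripper(opn); rep("open")
    manip.move_linear([*xy,H],rate=.15); rep("up")
E
python3 - <<'E'
from pp import *
pick([.436,-.2325],0,.062)
xy,a=bay("cap",-1); place(xy,a,.058)
c=cams.capture("scene"); cv2.imwrite("pics/s1.png",c["image"])
E
```

```text
above 2.31 [ 0.4366 -0.2336  0.1107] w 0.062 F [ 0.1  0.2 -0. ]
down 3.33 [ 0.4366 -0.233   0.0056] w 0.0622 F [0.1 0.1 0.3]
grip 3.8 [ 0.4365 -0.2327  0.0056] w 0.0394 F [-0.9  0.3  4.2]
lift 4.65 [ 0.4352 -0.232   0.109 ] w 0.0391 F [-0.4  0.1 -0.7]
over 5.66 [ 0.6228 -0.0561  0.1091] w 0.0393 F [-0.2 -0.8 -0.5]
set 6.89 [ 0.6239 -0.0554  0.0095] w 0.0392 F [-0.3 -0.3 -0.1]
open 7.36 [ 0.6239 -0.0555  0.0098] w 0.058 F [-0.8 -0.7 -0. ]
up 8.18 [ 0.6232 -0.0554  0.1092] w 0.0578 F [0.3 0.2 0.3]
```

View pics/s1.png

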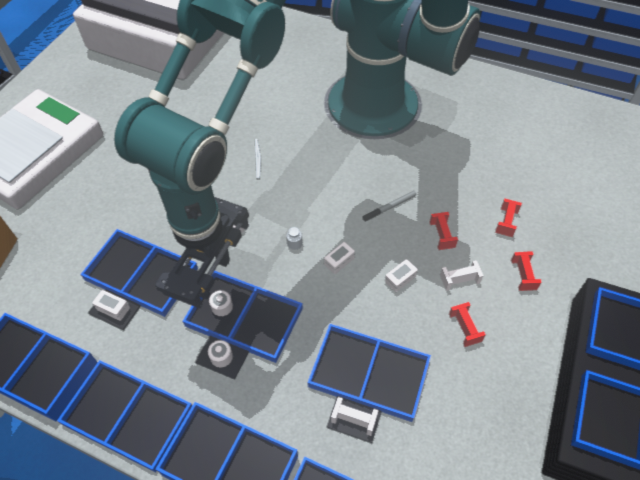

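Cap A stands upright in the near (-y) bay of the cap box at about (220,303), beside the sample at (220,352). There is plenty of time left. Next is the second cap, then the first housing.

```bash
python3 - <<'E'
from pp import *
pick([.4485,-.123],0,.062)
xy,a=bay("cap",1); place(xy,a,.058)
pick([.4385,.105],np.radians(-23.5+90),.058)
c=cams.capture("scene"); cv2.imwrite("pics/s2.png",c["image"])
xy,a=bay("housing",-1); place(xy,a,.052)
manip.move_pose([.45,.1,.2],best([.45,.1,.2],0))
c=cams.capture("scene"); cv2.imwrite("pics/s3.png",c["image"])
E
```

```text
above 9.28 [ 0.45   -0.1233  0.1108] w 0.0619 F [-0.4  0.4  0.4]
down 10.3 [ 0.4493 -0.1231  0.0055] w 0.062 F [0.6 0.2 0.9]
grip 10.77 [ 0.4491 -0.1232  0.0056] w 0.0393 F [-0.3  0.1  4.6]
lift 11.62 [ 0.4476 -0.1227  0.1091] w 0.0395 F [ 0.5 -0.2 -0.5]
over 12.55 [0.6197 0.0358 0.109 ] w 0.0394 F [-0.7 -0.2 -0.5]
set 13.78 [0.621  0.0366 0.0095] w 0.0395 F [-0.3  0.   0. ]
open 14.25 [0.6211 0.0365 0.0098] w 0.0577 F [ 0.3 -0.3  0.2]
up 15.07 [0.6203 0.0365 0.1092] w 0.058 F [0.1 0.1 0.2]
above 16.2 [0.4394 0.1051 0.1103] w 0.0579 F [-0.5  0.3  1.8]
down 17.23 [0.4393 0.1051 0.0055] w 0.058 F [0.3 0.2 0.3]
grip 17.73 [0.4389 0.1051 0.0055] w 0.0321 F [-0.3  0.3  3.5]
lift 18.58 [0.4376 0.1048 0.1091] w 0.0321 F [-0.6  1.1 -0.5]
over 20.22 [ 0.6216 -0.2831  0.1099] w 0.0319 F [-0.  -0.2 -1. ]
set 21.45 [ 0.6214 -0.2845  0.0093] w 0.0318 F [ 0.6 -0.3 -0.2]
open 21.93 [ 0.6217 -0.2845  0.0099] w 0.0515 F [-0.   0.1 -0.1]
up 22.75 [ 0.621  -0.2841  0.1091] w 0.0516 F [ 0.2  0.6 -0.3]
```

View pics/s3.png

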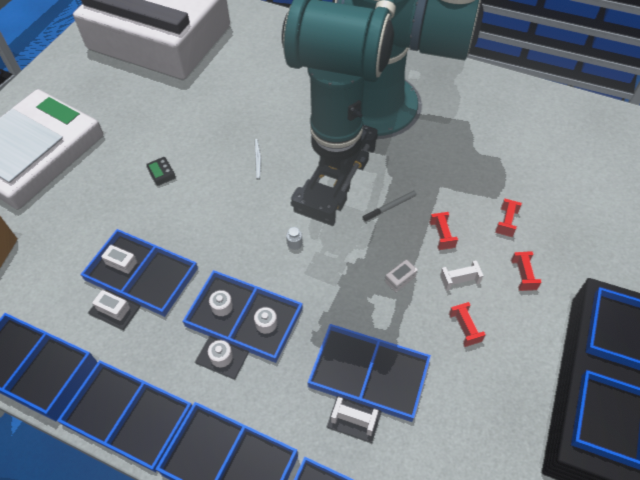

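Both caps, at (220,303) and (265,320), and the housing at (119,258) sit upright mid-bay. The timer (160,170) and the weight (294,237) are unmoved. Now the second housing and the bracket.

```bash
python3 - <<'E'
from pp import *
pick([.428,.2285],np.radians(-26.5+90),.058)
xy,a=bay("housing",1); place(xy,a,.052)
pick([.380,.3335],np.radians(-52+90),.042)
xy,a=bay("bracket",1); place(xy,a+np.pi/2,.036)
j=np.array(manip.state()["joint_pos"])
manip.move_pose([.35,-.45,.3],best([.35,-.45,.3],0))
for n in("scene","top"):
    c=cams.capture(n); cv2.imwrite(f"pics/{n}4.png",c["image"]); np.savez(f"{n}4.npz",**c)
manip.move_pose([.30,.45,.3],best([.30,.45,.3],0))
for n in("scene","top"):
    c=cams.capture(n); cv2.imwrite(f"pics/{n}5.png",c["image"]); np.savez(f"{n}5.npz",**c)
rep("end")
np.set_printoptions(precision=4,suppress=True)
for n in("scene4","scene5","top4","top5"):
    c=dict(np.load(n+".npz"));P=cloud(c);print(n)
    roi=(P[...,2]>.014)&(P[...,2]<.06)&(P[...,0]>.33)&(P[...,0]<.8)&(np.abs(P[...,1])<.45)
    im=c["image"].astype(int); roi&=(P[...,2]>.026)|(P[...,0]<.5)
    k,l,st,ce=cv2.connectedComponentsWithStats(roi.astype(np.uint8))
    for i in range(1,k):
        if st[i,4]<40: continue
        q=P[l==i];b=cv2.minAreaRect((q[:,:2]*1000).astype(np.float32))
        print(ce[i].round(),"z",np.percentile(q[:,2],[5,50,95]),"rect",np.round(b[0]),np.round(b[1]),round(b[2]))
from pp import BOX
for k,s in(("cap",-1),("cap",1),("housing",-1),("housing",1),("bracket",1)):print(k,bay(k,s)[0])
E
```

```text
above 25.5 [0.4283 0.2284 0.1102] w 0.0581 F [0.7 0.6 1. ]
down 26.52 [0.4288 0.2288 0.0057] w 0.0578 F [ 0.2 -0.6 -0. ]
grip 27.03 [0.4283 0.2287 0.0054] w 0.0316 F [-1.   0.5  2.9]
lift 27.88 [0.4272 0.2281 0.1091] w 0.0321 F [0.1 0.5 0.1]
over 29.58 [ 0.6232 -0.1912  0.1098] w 0.0315 F [-0.4  0.6 -0.6]
set 30.82 [ 0.623  -0.1925  0.0093] w 0.0321 F [-0.   0.5  0.1]
open 31.3 [ 0.6233 -0.1925  0.0098] w 0.052 F [ 0.6 -1.3  0.8]
up 32.12 [ 0.6226 -0.1923  0.1091] w 0.052 F [-0.4  0.5 -0.7]
above 34.56 [0.3807 0.3332 0.1101] w 0.0423 F [0.2 0.4 0. ]
down 35.58 [0.3806 0.3339 0.0056] w 0.0417 F [0.  0.1 0.5]
grip 36.12 [0.3803 0.3337 0.0054] w 0.014 F [-0.3 -0.1  3.1]
lift 36.97 [0.3793 0.333  0.1091] w 0.0141 F [-0.9 -0.5 -0.8]
over 38.12 [0.6237 0.2907 0.1087] w 0.014 F [-1.1  0.3 -1.2]
set 39.36 [0.6246 0.2906 0.0093] w 0.0139 F [-0.6  1.7 -0.2]
open 39.87 [0.6248 0.2908 0.0098] w 0.0358 F [-0.1 -0.7  0.2]
up 40.68 [0.6241 0.2905 0.1091] w 0.0359 F [0.2 0.4 0.1]
end 46.9 [0.3005 0.4497 0.3   ] w 0.0362 F [ 0.3  0.1 -0.3]
scene4
[159. 169.] z [0.0147 0.0179 0.0215] rect [ 392. -340.
[... 2476 characters left out ...]
.0338 0.0389] rect [ 708. -240.] [34. 57.] 0
[231. 171.] z [0.0273 0.0321 0.0365] rect [621. 289.] [75. 35.] 5
[328. 172.] z [0.0274 0.0325 0.0388] rect [617.  35.] [40. 37.] 1
[363. 171.] z [0.0276 0.0324 0.0388] rect [621. -57.] [38. 39.] 63
[415. 172.] z [0.0279 0.0324 0.0373] rect [ 618. -192.] [55. 33.] 89
[451. 172.] z [0.0274 0.0324 0.0372] rect [ 617. -286.] [33. 57.] 2
[197. 226.] z [0.0183 0.028  0.0333] rect [473. 373.] [71. 35.] 43
[339. 241.] z [0.0211 0.0328 0.0455] rect [433.   5.] [31. 28.] 0
[475. 260.] z [0.0144 0.0171 0.0218] rect [ 388. -341.] [59. 46.] 54
cap [ 0.6239 -0.0555]
cap [0.6211 0.0365]
housing [ 0.6217 -0.2845]
housing [ 0.6233 -0.1925]
bracket [0.6248 0.2908]
```

View pics/scene4.png

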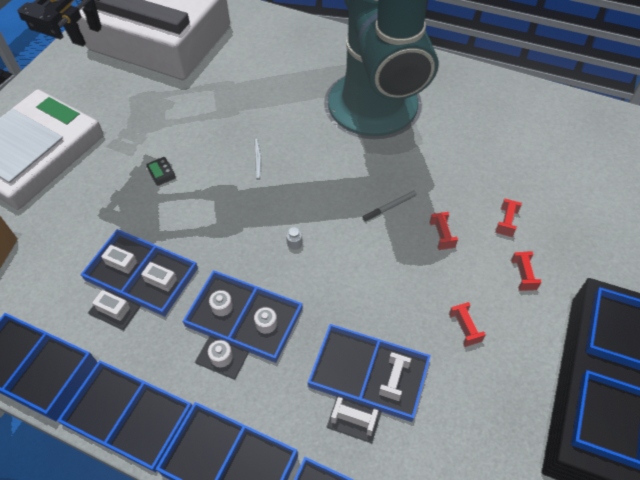

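View pics/top5.png

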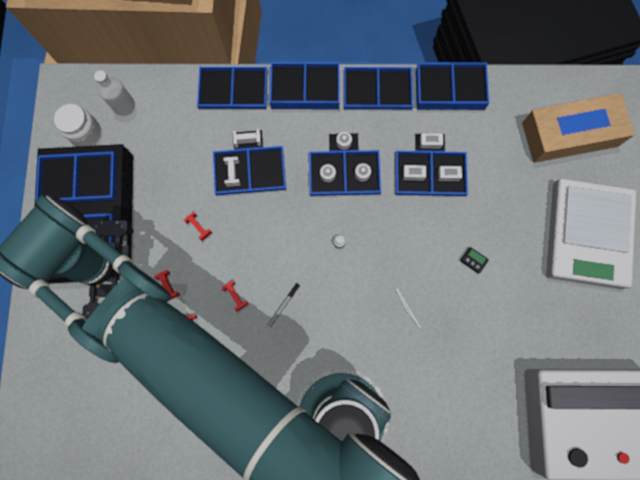

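Every part is flat and mid-bay in the right box. Scene view: housings (119,258) and (158,275), caps (220,303) and (265,320), bracket (395,375). Weight, timer and red look-alikes have not moved, and the arm is clear with zero contact force. Handing in.

```bash
python3 - <<'E'
from pp import *
from cell import order
manip.dwell(.3); rep("pre"); order.close_job()
E
```

```text
pre 47.2 [0.3002 0.4499 0.3   ] w 0.0361 F [-0.2  0.5  0.8]
the job is handed in; nothing more can be done
```

All five mouldings are sorted and the job is handed in at 47 s, well inside the 115 s limit. Both caps are in the cap box and both housings in the housing box, one to a bay. The bracket is in the +y bay of its box.

- **Placement:** final images from both cameras show each part upright and flat on the bay floor, with tops about 34 mm above the bench, as expected. Each part is within about 1–2 mm of its bay middle in the averaged camera readings.
- **Left alone:** the steel weight, timer and red brackets I measured are where they started, to within about 1–2 mm. The other red brackets I only checked by eye.
- **Contact:** the robot was clear of everything at hand-in, and the highest force reading I took was about 5 N, while gripping.
- **Disagreement:** the two cameras differed by about 4–5 mm in x throughout, more than the stated 2 mm calibration. I used their average, so absolute positions in x are uncertain by about 2 mm.

No check failed.

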